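Cap a vial in the sliding-nest bench press

TASK

Stand the large glass vial upright in the nest of the little capping press, push the nest fully home under the ram, then press the ram's knob down until it bottoms on its stop, hold it firmly against the stop, with about 15 to 20 N, for about a second so that the cap is driven home, and let the ram rise fully again. Be gentle with the press (never more than 25 N, the vial is glass), and leave the beaker and the small vial where they stand.

Things in the scene. Friction and masses are not known exactly. Their poses are not given: they have to be found in the camera images.
- press: grey C-frame bench press, base 225 x 74 mm, 158 mm high without its knob, fixed. Origin on the worktop under the ram axis; z up, +x from the ram axis to the column (40 mm away), -x the way the shuttle slides out. The head over the nest reaches 20 mm to -x of the axis, is 42 mm wide, its underside 122 mm up. It tolerates at most 25 N from the robot on any part.
- guide (a point): point on the ram axis at the top of the steel guide sleeve, 158 mm above the worktop. Above it the ram's round black knob (38 mm diameter, flat top) is screwed on; how far differs, so its top is anywhere from 202 to 214 mm above the worktop with the ram up. Press it on the axis, straight down.
- plunger (a joint): travel of the sprung ram in m: 0 up, 0.020 bottomed on its stop (a collar on the rod meets the sleeve). It needs about 4 N to start, 7 N at the bottom, and the cap adds about 4 N over the last 5 mm; at the stop the force rises steeply. It rises by itself when released.
- shuttle (a joint): travel in m of the sliding shuttle that carries the nest: 0 fully out, 0.085 fully home under the ram (hard stop); it slides along the press's +x with about 2 N of friction and stays where it is left.
- nest (a point): centre of the floor of the round hole in the shuttle's black nest block, 16 mm above the worktop; the axes are the press's. The hole is 26 mm in diameter and 16 mm deep with a 3 mm chamfer; the block is 46 x 46 mm and its top is 32 mm above the worktop.
- handle (a point): middle of the outer face (facing the press's -x) of the shuttle's upright push plate, 68 mm to -x of the nest axis, 48 mm above the worktop. The plate is 42 mm wide, 10 mm thick, from 14 to 60 mm above the worktop. Push it towards the press's +x.
- vial: large clear glass vial, 22 mm diameter, body 60 mm high, under 90 g, with a metal cap 20 mm in diameter and 12 mm high loosely on its neck (cap top 77 mm above the vial's foot before capping, 72 mm after). Origin at the centre of its foot, z up. Grip it by the glass body.
- cap (a joint): how far the vial's cap has been driven down its neck, in m: 0 loose on top, 0.005 against the shoulder; a full stroke of the press drives it about 0.0045. It needs about 4 N.
- beaker: small glass beaker, 44 mm diameter, 55 mm high, a bystander. Origin at the centre of its foot.
- small_vial: small sample vial with a screw cap, 12 mm diameter, 33 mm high, a bystander. Origin at the centre of its foot.

How it is judged:
By the outcome, as a careful person would: the job done as asked, in the order asked, and still so for the second after the job is handed in, with the robot touching nothing.
It also fails if it takes over 67 s, if anything falls off the work surface, if the arm or the gripper's body presses on something with over 40 N, if the wrist force passes 120 N, or if a joint passes its speed limit or range.

ROBOT

A 6-joint arm with a two-finger parallel gripper is mounted at the origin on a cart in front of the work surface, level with it; the furniture and walls round the work are solid. World frame = base frame: x ahead of the robot, y to its left, z up, the work surface at z = 0. Lengths are in m, angles in degrees, forces in N, time in s.
With the tool pointing down it reaches from about 0.4 to 0.825 m from the base axis. Payload 7 kg.
Tool frame: the origin (TCP) lies on the centre line of the jaws, within the pads' length; the fingertips stand 14 mm ahead of it and the grasp point (between the pads) lies 5 mm behind it; z points along the fingers, y is the line along which they close (so a half turn about z gives the same grasp; the last joint's range is limited). The gripper opens to 88 mm and grips with 3 to 60 N. Pads are 19 mm wide; open, the fingers measure 130 mm over their backs; the gripper's body (78 mm by 193 mm) begins 47 mm behind the grasp point.
Start: joints at [-48.008, 20.546, 0.682, 0, -70.136, -16.507], TCP at [0.29, -0.609, 0.241] pointing down, gripper open.
Joint ranges: [-176.03, 176.03], [-82.01, 121.73], [-58.28, 71.71], [-173.87, 95.51], [-174.79, -0.11], [-173.66, 173.66]. Speed limits (degrees/s): [136.94, 136.94, 172.46, 180, 180, 180].

INTERFACE

Orientations are given as [roll, pitch, yaw] about the fixed x, y, z axes, in that order (R = Rz(yaw) Ry(pitch) Rx(roll)).
In Python, from plant import r gives the robot as it stands.
- The arm moves only by the tool send_rows, never from a script. Its argument "steps" is a list of rows, each an object with "dp": the shift along the tool's x, y, z in mm, a list of three; "roll": the turn about the tool's z in rad; "jaw": the opening in per cent of the stroke, from 0 (shut) to 100 (fully open). In form: [{"dp": [tx, ty, tz], "roll": roll, "jaw": jaw}, ...]. A call has 1 to 5 rows; each row is the pose to reach, as a shift and turn from the pose commanded when the call began, along the tool's axes at that moment; what a row does not reach only later rows make up. A row lasts 1/8 s, in which the tool goes at most 62.5 mm and 10.7 degrees, less where a joint would pass 70% of its speed; a pose out of reach is approached as far as the arm can. A call with a gripper value outside its range is refused whole. The fingers move at their own pace and stop on an object; "newtons" is the grip in N (left out, the last holds). Time passes only in rows, so rows that repeat a pose let the fingers close. It gives the time, the measured TCP pose, the force, the opening and the grip force at its end, in the units of the state.
- r.get_state(): the state, without advancing time (a new reading comes with each control period).
- r.capture(name): name is "side" or "top"; returns a dict with "image" (420x560x3 uint8, blue, green, red), "K" (3x3 intrinsics, pixels), "rvec" (rotation vector, rad) and "tvec" (3), from world to camera coordinates, as OpenCV has them. Camera axes: x right, y down, z forward; pixel columns grow to the right and rows downward; lengths in m; the calibration is good to about 2 mm. A picture is of the moment at which its call begins. There is no depth.
- r.close_job(): hands the job in; it is judged then, once.
The state is a dict: "time_s": time; "joints": joint angles; "qd": joint speeds; "joint_torque": joint torques, N m; "tcp_pos": TCP position; "eef_rot": TCP orientation; "contact_force": force on the tool from outside, world axes, zero at the start; "moment": the same for the moment, N m; "gripper_width": finger opening in m; "gripper_force": force on a finger pad.
Only numpy, scipy, OpenCV 4.12 (cv2) and the standard library are available. Lean on these libraries where they do the work, as an engineer would, in place of code of your own. Each camera call takes 0.05 s, during which the arm holds its last target. There are 200 camera calls.

## Working session

There is one attempt and no reset: what is moved stays moved. The work goes in short steps, Python scripts to look and compute and a tool call to move; the robot and the scene stay as the last step left them, time stands still between calls to the robot, and variables do not carry over. Pictures are saved under pics/ and viewed, at most 13 in all, crops included, and the job is handed in when it is done.

Besides the shell and the picture viewer there is one more tool, called after "Call:" as name(argument=value, ...), one argument or row to a line, values as JSON. send_rows: Moves the arm, as the interface text tells. Its arguments: {"type":"object","properties":{"steps":{"type":"array","items":{"type":"object","properties":{"dp":{"type":"array","items":{"type":"number"}},"roll":{"type":"number"},"jaw":{"type":"number"}}}},"newtons":{"type":"number"}},"required":["steps"]}

```bash
mkdir -p pics
cat > h.py <<'E'
import numpy as np, cv2
from plant import r
def cap(n,f=None):
    c=r.capture(n)
    if f: cv2.imwrite('pics/'+f,c['image'])
    return c
def ray(c,uv):
    R=cv2.Rodrigues(np.array(c['rvec'],float))[0]; t=np.array(c['tvec'],float).ravel()
    d=R.T@np.linalg.inv(np.array(c['K']))@np.array([uv[0],uv[1],1.]); return -R.T@t,d/np.linalg.norm(d)
def onz(c,uv,z):
    o,d=ray(c,uv); return o+d*(z-o[2])/d[2]
def tri(c1,p1,c2,p2):
    o1,d1=ray(c1,p1);o2,d2=ray(c2,p2)
    s=np.linalg.lstsq(np.c_[d1,-d2],o2-o1,rcond=None)[0]
    a,b=o1+s[0]*d1,o2+s[1]*d2; return (a+b)/2,np.linalg.norm(a-b)
def proj(c,P):
    return cv2.projectPoints(np.array(P,float).reshape(-1,3),np.array(c['rvec'],float),np.array(c['tvec'],float),np.array(c['K']),None)[0].reshape(-1,2)
E
python3 - <<'E'
from h import *
a=cap('side','s1.png');b=cap('top','t1.png')
for c in(a,b): print(c['K'],ray(c,(280,210)))
s=r.get_state();print(s['time_s'],s['tcp_pos'],s['eef_rot'],s['contact_force'],s['gripper_width'])
E
```

```text
[[521.48932742   0.         277.4607547 ]
 [  0.         521.48932742 204.08417307]
 [  0.           0.           1.        ]] (array([ 0.4706378 , -0.70425977,  0.53915172]), array([ 0.02146525,  0.90097172, -0.43334652]))
[[432.69573173   0.         286.23417575]
 [  0.         432.69573173 207.94229728]
 [  0.           0.           1.        ]] (array([0.37940923, 0.1952863 , 0.98161023]), array([ 0.10350438,  0.00607307, -0.99461046]))
0.1 [ 0.29024179 -0.60895843  0.23972584] [ 1.79916816e+02 -7.29518040e-03 -1.54520216e+02] [-0.19490539 -0.78030858  0.18632226] 0.08782215399541896
```

View pics/s1.png

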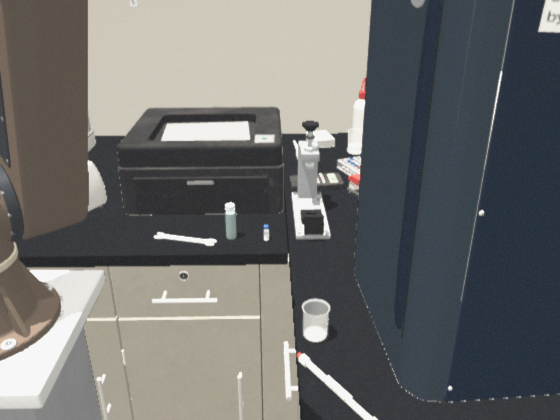

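View pics/t1.png

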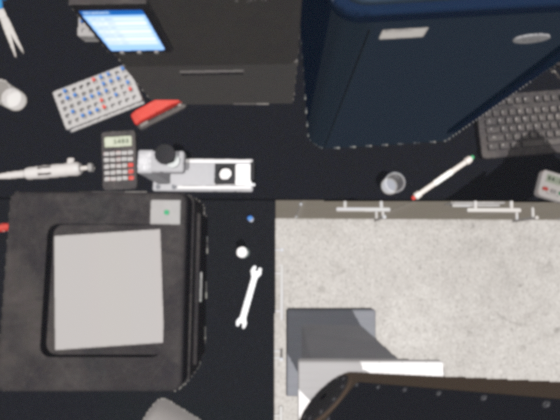

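The side view shows the vial at (231,221), small vial (266,233), press (310,190) and beaker (316,320). In the top view the vial cap is at (242,252), the knob at (165,155) and the nest at about (226,174). Next I measure these.

Run:
```python
from h import *
a=cap('side');b=cap('top')
for n,c,box in(('s',a,(190,90,170,170)),('t',b,(120,130,160,150))):
    x,y,w,h=box; cv2.imwrite(f'pics/{n}2.png',cv2.resize(c['image'][y:y+h,x:x+w],None,fx=3.5 if n=='s' else 4,fy=3.5 if n=='s' else 4,interpolation=cv2.INTER_CUBIC))
def P(n,uv,z): print(n,onz(b,uv,z).round(4))
P('vialcap',(242,252),.077);P('small',(251,218),.033);P('knob',(165,155),.208);P('nest',(226,174),.032);P('beaker',(393,184),.03)
P('printer corner',(207,205),.15);P('printer c2',(195,385),.15);P('edge',(275,200),0);P('darkbox',(315,145),0.3);P('darkbox',(430,145),0.3)
print(tri(a,(310,126),b,(165,155)),tri(a,(230,206),b,(242,252)))
for p in [(-.0,0,0),(.4,0,0),(.4,.2,0),(.4,.4,0)]: print(p,proj(b,p),proj(a,p))
```

```text
vialcap [0.3854 0.2792 0.077 ]
small [0.4601 0.2647 0.033 ]
knob [0.5593 0.4097 0.208 ]
nest [0.558  0.3217 0.032 ]
beaker [ 0.5382 -0.0506  0.03  ]
printer corner [0.4749 0.3414 0.15  ]
printer c2 [0.14   0.3554 0.15  ]
edge [0.5045 0.2129 0.    ]
darkbox [0.5559 0.1437 0.3   ]
darkbox [ 0.5572 -0.0421  0.3   ]
(array([0.56157587, 0.40991567, 0.20763002]), np.float64(0.004313855556487493)) (array([0.38765746, 0.2794789 , 0.07645655]), np.float64(0.004622585420716675))
(-0.0, 0, 0) [[371.6256998  431.86293802]] [[-15.92127798 323.22461289]]
(0.4, 0, 0) [[368.6819752  246.32857069]] [[227.46687155 319.5252893 ]]
(0.4, 0.2, 0) [[280.33996769 245.89419968]] [[234.12865627 257.36425359]]
(0.4, 0.4, 0) [[191.69732242 245.45835046]] [[238.82349466 213.55677114]]
```

View pics/t2.png

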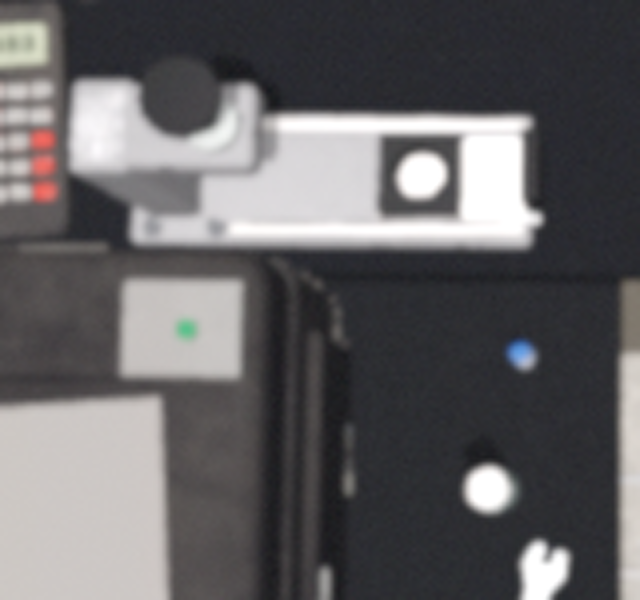

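View pics/s2.png

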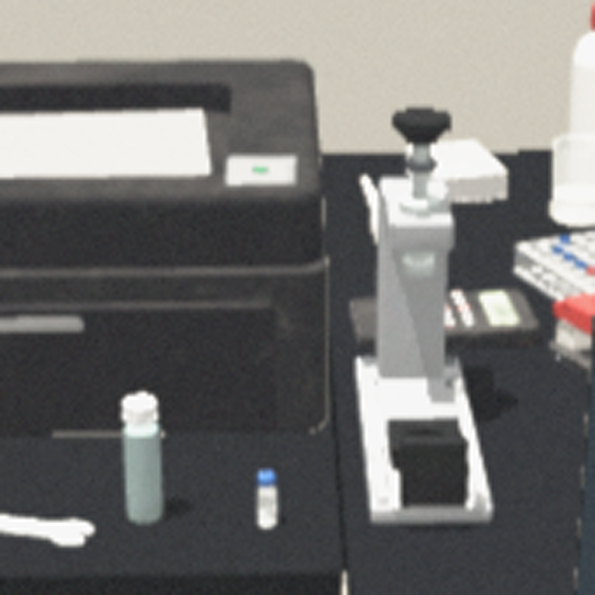

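Run:
```python
from h import *
a=cap('side');b=cap('top')
for uv in[(358,280),(400,385),(560,395)]: print('box foot',onz(a,uv,0).round(3))
for z in(.3,.5,.7): print(z,[onz(b,u,z).round(3) for u in((315,145),(430,145))])
print('printer foot',[onz(a,u,0).round(3) for u in((128,210),(283,214))],'top',tri(a,(283,150),b,(200,198)))
# masks: vial cap, nest hole, knob, small vial
t=b['image']; 
def blob(box,f):
    x,y,w,h=box;m=f(t[y:y+h,x:x+w].astype(int)).astype(np.uint8)
    n,l,s,c=cv2.connectedComponentsWithStats(m);i=1+np.argmax(s[1:,4]);print(s[i],c[i]+[x,y]);return c[i]+[x,y]
hole=blob((216,164,18,20),lambda i:i.min(2)>130)
vc=blob((232,242,22,22),lambda i:i.min(2)>150)
kn=blob((150,140,30,30),lambda i:i.max(2)<65)
print('hole',onz(b,hole,.031),'cap',onz(b,vc,.077),'knob',[onz(b,kn,z) for z in(.202,.214)])
print('small',onz(b,(250.3,218.6),.033))
s=a['image'];h=cv2.cvtColor(s,cv2.COLOR_BGR2HSV)
# vial side: foot
for y in range(196,246,3): print(y,[int(v) for v in s[y,222:242].mean(1)])
```

```text
box foot [0.635 0.112 0.   ]
box foot [ 0.652 -0.153  0.   ]
box foot [ 0.866 -0.177  0.   ]
0.3 [array([0.556, 0.144, 0.3  ]), array([ 0.557, -0.042,  0.3  ])]
0.5 [array([0.504, 0.159, 0.5  ]), array([0.505, 0.028, 0.5  ])]
0.7 [array([0.452, 0.174, 0.7  ]), array([0.453, 0.097, 0.7  ])]
printer foot [array([0.134, 0.427, 0.   ]), array([0.504, 0.395, 0.   ])] top (array([0.49402382, 0.35138289, 0.17207224]), np.float64(0.01685130044307626))
[  3   4  13  12 133] [224.90225564 173.52631579]
[  4   4  12  12 112] [241.58035714 251.75892857]
[  0   0  30  12 249] [164.64658635 143.89156627]
hole [0.55928823 0.3242651  0.031     ] cap [0.38584596 0.28009974 0.077     ] knob [array([0.58147147, 0.41275181, 0.202     ]), array([0.57836126, 0.40940452, 0.214     ])]
small [0.4587556  0.26622869 0.033     ]
196 [51, 50, 52, 51, 51, 51, 51, 49, 52, 50, 52, 47, 47, 51, 49, 51, 52, 51, 52, 52]
199 [52, 52, 54, 51, 52, 51, 49, 49, 50, 50, 49, 49, 52, 51, 50, 50, 49, 49, 46, 49]
202 [49, 51, 50, 64, 95, 121, 138, 201, 232, 228, 143, 115, 62, 48, 55, 46, 54, 51, 51, 53]
205 [48, 54, 121, 242, 2
[... 594 characters left out ...]
59, 157, 151, 145, 143, 139, 129, 70, 63, 58, 59, 59, 60]
226 [58, 60, 64, 94, 158, 164, 162, 158, 156, 150, 146, 143, 140, 133, 85, 64, 58, 58, 60, 59]
229 [62, 63, 61, 88, 155, 162, 160, 159, 153, 151, 145, 142, 139, 132, 82, 62, 56, 60, 56, 56]
232 [61, 62, 64, 80, 136, 160, 162, 159, 155, 148, 143, 144, 137, 134, 96, 58, 53, 53, 56, 56]
235 [59, 61, 64, 75, 124, 161, 159, 156, 149, 144, 139, 136, 132, 128, 86, 50, 42, 47, 46, 43]
238 [60, 59, 61, 57, 78, 121, 130, 141, 133, 133, 131, 122, 112, 84, 54, 51, 55, 60, 61, 57]
241 [60, 57, 61, 59, 59, 58, 63, 62, 61, 60, 58, 63, 58, 65, 61, 59, 60, 64, 60, 60]
244 [58, 59, 59, 59, 57, 60, 60, 56, 63, 63, 62, 62, 61, 60, 61, 61, 62, 56, 60, 58]
```

Call:
send_rows(
  steps=[
    {"dp":[-36,51,0],"roll":-0.18,"jaw":48},
    {"dp":[-72,102,0],"roll":-0.36,"jaw":48},
    {"dp":[-107,153,0],"roll":-0.54,"jaw":48},
    {"dp":[-142,205,0],"roll":-0.72,"jaw":48},
    {"dp":[-178,257,0],"roll":-0.9,"jaw":48},
  ],
  newtons=15,
)

```text
time_s: 0.92
tcp_pos: [0.3403, -0.2999, 0.2407]
eef_rot: [-180.0, -0.0, -102.6]
contact_force: [1.6, 0.4, 0.3]
gripper_width: 0.0447
gripper_force: 0.0
```

Call:
send_rows(
  steps=[
    {"dp":[-62,-4,0],"roll":-0.05,"jaw":48},
    {"dp":[-124,-8,0],"roll":-0.1,"jaw":48},
    {"dp":[-187,-12,0],"roll":-0.15,"jaw":48},
    {"dp":[-249,-16,0],"roll":-0.2,"jaw":48},
    {"dp":[-311,-20,0],"roll":-0.226,"jaw":48},
  ],
)

```text
time_s: 1.55
tcp_pos: [0.4297, -0.0009, 0.2412]
eef_rot: [-179.9, 0.0, -89.9]
contact_force: [1.8, -0.9, -0.1]
gripper_width: 0.0417
gripper_force: 0.0
```

Call:
send_rows(
  steps=[
    {"dp":[-56,9,0],"roll":0,"jaw":48},
    {"dp":[-112,17,0],"roll":0,"jaw":48},
    {"dp":[-168,26,0],"roll":0,"jaw":48},
    {"dp":[-224,35,0],"roll":0,"jaw":48},
    {"dp":[-281,43.5,0],"roll":0,"jaw":48},
  ],
)

```text
time_s: 2.17
tcp_pos: [0.3853, 0.2798, 0.241]
eef_rot: [-180.0, 0.0, -90.0]
contact_force: [0.2, -0.6, 0.8]
gripper_width: 0.042
gripper_force: 0.0
```

Run:
```python
from h import *
a=cap('side','s3.png');b=cap('top')
cv2.imwrite('pics/st3.png',cv2.resize(np.hstack([a['image'][120:280,160:360],b['image'][140:300,150:350]]),None,fx=2,fy=2))
s=r.get_state();print(s['tcp_pos'],s['eef_rot'],s['contact_force'])
print(proj(a,[s['tcp_pos']]),proj(b,[s['tcp_pos']]))
```

```text
[0.38557441 0.28235728 0.24049768] [-1.79967564e+02  3.73606007e-02 -8.97805768e+01] [-0.68218943 -0.22060469 -0.47035339]
[[224.32322208 129.50351218]] [[231.25059048 251.18281976]]
```

View pics/st3.png

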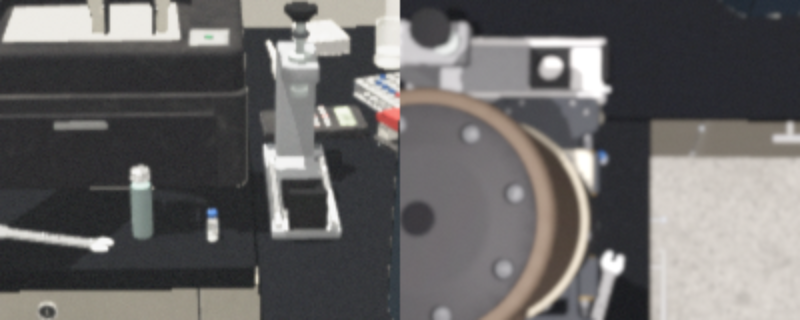

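Call:
send_rows(
  steps=[
    {"dp":[0,0,50],"roll":0,"jaw":48},
    {"dp":[0,0,95],"roll":0,"jaw":48},
    {"dp":[0,0,130],"roll":0,"jaw":48},
    {"dp":[0,0,150],"roll":0,"jaw":48},
    {"dp":[0,0,150],"roll":0,"jaw":48},
  ],
)

```text
time_s: 2.9
tcp_pos: [0.3855, 0.2767, 0.0894]
eef_rot: [179.9, -0.2, -90.0]
contact_force: [-0.6, -0.1, -0.8]
gripper_width: 0.0422
gripper_force: 0.0
```

Run:
```python
from h import *
a=cap('side')
cv2.imwrite('pics/s4.png',cv2.resize(a['image'][130:260,170:340],None,fx=4,fy=4))
s=r.get_state();print(s['tcp_pos'],s['eef_rot'],s['contact_force'])
```

```text
[0.38604642 0.2775493  0.09054633] [ 1.79971447e+02 -6.50566010e-02 -9.00029270e+01] [ 0.06345537 -0.2135316   0.67934512]
```

View pics/s4.png

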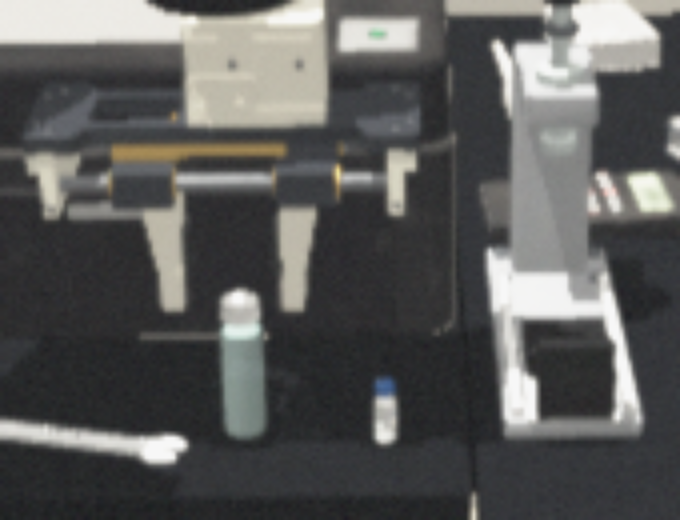

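Call:
send_rows(
  steps=[
    {"dp":[-2,-2,10],"roll":0,"jaw":48},
    {"dp":[-2,-2,30],"roll":0,"jaw":48},
    {"dp":[-2,-2,45],"roll":0,"jaw":48},
    {"dp":[-2,-2,50],"roll":0,"jaw":48},
    {"dp":[-2,-2,50],"roll":0,"jaw":48},
  ],
)

```text
time_s: 3.58
tcp_pos: [0.3882, 0.2802, 0.0408]
eef_rot: [-180.0, 0.0, -90.0]
contact_force: [0.3, 0.4, 1.0]
gripper_width: 0.042
gripper_force: 0.0
```

Call:
send_rows(
  steps=[
    {"dp":[0,0,0],"roll":0,"jaw":34},
    {"dp":[0,0,0],"roll":0,"jaw":27},
    {"dp":[0,0,0],"roll":0,"jaw":20},
    {"dp":[0,0,0],"roll":0,"jaw":15},
    {"dp":[0,0,0],"roll":0,"jaw":15},
  ],
  newtons=15,
)

```text
time_s: 4.2
tcp_pos: [0.3882, 0.2802, 0.0409]
eef_rot: [-180.0, 0.0, -90.0]
contact_force: [-1.1, 0.1, 5.9]
gripper_width: 0.0217
gripper_force: 15.0
```

Call:
send_rows(
  steps=[
    {"dp":[0,0,-5],"roll":0,"jaw":15},
    {"dp":[0,0,-25],"roll":0,"jaw":15},
    {"dp":[0,0,-60],"roll":0,"jaw":15},
    {"dp":[0,0,-95],"roll":0,"jaw":15},
    {"dp":[0,0,-120],"roll":0,"jaw":15},
  ],
)

```text
time_s: 4.82
tcp_pos: [0.3881, 0.28, 0.1622]
eef_rot: [-180.0, 0.1, -90.0]
contact_force: [0.4, 0.9, -0.8]
gripper_width: 0.0217
gripper_force: 15.0
```

Call:
send_rows(
  steps=[
    {"dp":[-5,-25,0],"roll":-0.1,"jaw":15},
    {"dp":[-17,-65,0],"roll":-0.2,"jaw":15},
    {"dp":[-30,-115,0],"roll":-0.3,"jaw":15},
    {"dp":[-41,-155,0],"roll":-0.38,"jaw":15},
    {"dp":[-44,-171,0],"roll":-0.38,"jaw":15},
  ],
)

```text
time_s: 5.45
tcp_pos: [0.5606, 0.324, 0.1595]
eef_rot: [179.9, -0.0, -68.3]
contact_force: [-0.5, -1.0, -1.0]
gripper_width: 0.0219
gripper_force: 15.0
```

Run:
```python
from h import *
a=cap('side');b=cap('top')
cv2.imwrite('pics/st5.png',np.hstack([cv2.resize(a['image'][80:260,220:360],None,fx=2.8,fy=2.8),cv2.resize(b['image'][110:290,130:270],None,fx=2.8,fy=2.8)]))
s=r.get_state();print(s['tcp_pos'],s['eef_rot'],s['contact_force'],s['gripper_width'])
```

```text
[0.55978112 0.32364768 0.15950306] [ 1.79915839e+02 -3.47047161e-02 -6.83544526e+01] [-1.91493113 -0.1459169  -0.83579885] 0.021679821593741582
```

View pics/st5.png

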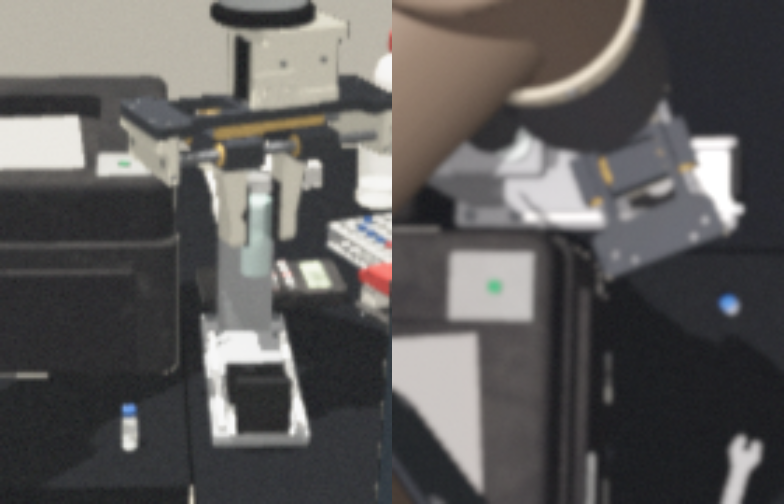

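The side half shows the vial held upright at crop x≈259, above the push plate (crop 234–290). The top half shows the gripper body clear of the printer. Now I check the alignment in numbers.

Run:
```python
from h import *
a=cap('side');g=a['image'].astype(int)
def prof(row,x0,x1): return [int(v) for v in g[row-1:row+2,x0:x1].mean((0,2))]
for row in(160,166,172): print('vial',row,300,prof(row,300,328))
for row in(216,222,228): print('plate',row,292,prof(row,292,334))
for q in [(.5593,.3243-.068,z) for z in(.06,.048,.014)]+[(.5593-.021,.2563,.048),(.5593+.021,.2563,.048),(.5598,.3237,.12),(.5598,.3237,.125),(.5598,.3237,.14),(.5605,.409,.158)]: print(q,proj(a,q).round(1))
print('vial foot col',[ [int(v) for v in g[158:190,x].mean(1)] for x in(311,313)])
for row in(132,140,):print('sleeve/head',row,prof(row,290,330))
```

```text
vial 160 300 [159, 160, 167, 180, 180, 181, 177, 151, 93, 142, 176, 179, 175, 167, 146, 127, 116, 63, 49, 78, 144, 178, 181, 181, 178, 144, 74, 55]
vial 166 300 [141, 151, 163, 173, 173, 171, 170, 145, 107, 167, 190, 191, 185, 176, 164, 158, 140, 97, 59, 58, 74, 83, 77, 73, 67, 57, 55, 53]
vial 172 300 [131, 129, 129, 129, 130, 134, 159, 178, 179, 179, 176, 173, 169, 165, 160, 156, 142, 101, 76, 106, 116, 110, 74, 64, 65, 68, 72, 84]
plate 216 292 [58, 83, 134, 160, 194, 216, 218, 160, 124, 60, 47, 45, 52, 59, 61, 60, 60, 60, 60, 61, 60, 60, 60, 61, 59, 61, 57, 60, 59, 61, 63, 86, 160, 202, 110, 47, 41, 40, 42, 39, 39, 42]
plate 222 292 [53, 64, 121, 209, 220, 246, 240, 215, 158, 112, 57, 47, 47, 44, 45, 44, 44, 45, 46, 46, 46, 44, 45, 45, 45, 44, 47, 43, 46, 42, 46, 70, 178, 238, 241, 172, 66, 41, 40, 40, 37, 37]
plate 228 292 [56, 55, 88, 179, 234, 238, 247, 247, 224, 234, 246, 225, 100, 45, 44, 44, 45, 46, 47, 45, 46, 46, 42, 44, 45, 45, 43, 44, 43, 42, 48, 116, 230, 233, 247, 247, 237, 125, 49, 42, 42, 42]
(0.5593, 0.2563, 0.06) [[311.9 217.1]]
(0.5593, 0.2563, 0.048) [[311.8 222
[... 321 characters left out ...]
, 189, 195, 197, 191, 185, 183, 176, 174, 174, 173, 171, 172, 173, 172, 170, 165, 147, 133, 132, 127, 133, 129, 132, 129, 130, 129, 132], [173, 170, 165, 165, 174, 182, 188, 183, 173, 174, 167, 166, 166, 164, 164, 167, 165, 164, 164, 163, 153, 138, 130, 131, 132, 130, 128, 132, 133, 131, 129, 129]]
sleeve/head 132 [64, 65, 72, 75, 74, 82, 97, 140, 172, 141, 90, 83, 81, 82, 77, 74, 74, 72, 70, 67, 67, 64, 64, 65, 95, 163, 144, 139, 145, 140, 124, 119, 106, 99, 100, 106, 112, 80, 60, 57]
sleeve/head 140 [64, 91, 136, 203, 218, 206, 172, 152, 140, 111, 86, 82, 86, 88, 94, 102, 102, 104, 109, 116, 120, 125, 118, 138, 212, 214, 158, 159, 162, 162, 162, 174, 179, 181, 181, 182, 181, 179, 180, 198]
```

Call:
send_rows(
  steps=[
    {"dp":[0,0,25],"roll":0,"jaw":15},
    {"dp":[0,0,55],"roll":0,"jaw":15},
    {"dp":[0,0,75],"roll":0,"jaw":15},
    {"dp":[0,0,84],"roll":0,"jaw":15},
    {"dp":[0,0,84],"roll":0,"jaw":15},
  ],
)

```text
time_s: 6.22
tcp_pos: [0.5584, 0.3238, 0.0767]
eef_rot: [180.0, -0.0, -68.2]
contact_force: [-0.6, 1.5, -0.2]
gripper_width: 0.0216
gripper_force: 15.0
```

Call:
send_rows(
  steps=[
    {"dp":[0,0,3],"roll":0,"jaw":15},
    {"dp":[0,0,5],"roll":0,"jaw":15},
    {"dp":[0,0,7],"roll":0,"jaw":15},
    {"dp":[0,0,8],"roll":0,"jaw":15},
    {"dp":[0,0,8],"roll":0,"jaw":15},
  ],
)

```text
time_s: 6.85
tcp_pos: [0.5603, 0.3247, 0.0697]
eef_rot: [-179.8, 0.0, -68.2]
contact_force: [3.1, 0.2, 2.1]
gripper_width: 0.0216
gripper_force: 15.0
```

Call:
send_rows(
  steps=[
    {"dp":[0,0,2],"roll":0,"jaw":15},
    {"dp":[0,0,4],"roll":0,"jaw":15},
    {"dp":[0,0,6],"roll":0,"jaw":15},
    {"dp":[0,0,6],"roll":0,"jaw":15},
  ],
)

```text
time_s: 7.35
tcp_pos: [0.5603, 0.3247, 0.0628]
eef_rot: [-179.9, 0.0, -68.2]
contact_force: [6.6, 0.9, 0.2]
gripper_width: 0.0217
gripper_force: 15.0
```

Call:
send_rows(
  steps=[
    {"dp":[0.6,-1.4,0],"roll":0,"jaw":15},
    {"dp":[0.6,-1.4,2],"roll":0,"jaw":15},
    {"dp":[0.6,-1.4,4],"roll":0,"jaw":15},
    {"dp":[0.6,-1.4,5],"roll":0,"jaw":15},
    {"dp":[0.6,-1.4,5],"roll":0,"jaw":15},
  ],
)

```text
time_s: 7.98
tcp_pos: [0.5606, 0.3241, 0.0574]
eef_rot: [-180.0, 0.0, -68.2]
contact_force: [3.1, 1.9, -0.7]
gripper_width: 0.0216
gripper_force: 15.0
```

Call:
send_rows(
  steps=[
    {"dp":[0.3,-0.8,0.5],"roll":0,"jaw":15},
    {"dp":[0.3,-0.8,1],"roll":0,"jaw":15},
    {"dp":[0.3,-0.8,1.5],"roll":0,"jaw":15},
    {"dp":[0.3,-0.8,1.5],"roll":0,"jaw":15},
  ],
)

```text
time_s: 8.48
tcp_pos: [0.5611, 0.3239, 0.0569]
eef_rot: [180.0, -0.0, -68.2]
contact_force: [-2.1, 0.3, 8.5]
gripper_width: 0.0216
gripper_force: 15.0
```

Call:
send_rows(
  steps=[
    {"dp":[0,0,0],"roll":0,"jaw":27},
    {"dp":[0,0,0],"roll":0,"jaw":35},
    {"dp":[0,0,0],"roll":0,"jaw":48},
    {"dp":[0,0,0],"roll":0,"jaw":48},
  ],
)

```text
time_s: 8.98
tcp_pos: [0.5612, 0.3237, 0.0558]
eef_rot: [180.0, -0.0, -68.2]
contact_force: [0.7, -0.8, 1.0]
gripper_width: 0.0409
gripper_force: 0.0
```

Call:
send_rows(
  steps=[
    {"dp":[0,0,-15],"roll":0,"jaw":48},
    {"dp":[0,0,-40],"roll":0,"jaw":48},
    {"dp":[0,0,-80],"roll":0,"jaw":48},
    {"dp":[0,0,-105],"roll":0,"jaw":48},
    {"dp":[0,0,-115],"roll":0,"jaw":48},
  ],
)

```text
time_s: 9.6
tcp_pos: [0.5621, 0.3245, 0.1739]
eef_rot: [-179.8, 0.1, -68.2]
contact_force: [-0.7, 0.0, 0.6]
gripper_width: 0.0419
gripper_force: 0.0
```

Call:
send_rows(
  steps=[
    {"dp":[25,12,0],"roll":0,"jaw":0},
    {"dp":[60,28,0],"roll":0,"jaw":0},
    {"dp":[91,43,0],"roll":0,"jaw":0},
    {"dp":[91,43,30],"roll":0,"jaw":0},
    {"dp":[91,43,70],"roll":0,"jaw":0},
  ],
)

```text
time_s: 10.22
tcp_pos: [0.5552, 0.2221, 0.1008]
eef_rot: [-179.9, 0.0, -68.3]
contact_force: [1.0, -0.2, -1.0]
gripper_width: 0.0013
gripper_force: 0.0
```

Call:
send_rows(
  steps=[
    {"dp":[0,0,30],"roll":0,"jaw":0},
    {"dp":[0,0,48],"roll":0,"jaw":0},
    {"dp":[0,0,52],"roll":0,"jaw":0},
    {"dp":[0,0,52],"roll":0,"jaw":0},
  ],
)

```text
time_s: 10.72
tcp_pos: [0.5551, 0.2229, 0.049]
eef_rot: [180.0, -0.0, -68.2]
contact_force: [0.8, -1.0, 0.3]
gripper_width: 0.0005
gripper_force: 0.0
```

Run:
```python
from h import *
a=cap('side');b=cap('top')
cv2.imwrite('pics/st6.png',np.hstack([cv2.resize(a['image'][100:260,230:360],None,fx=3,fy=3),cv2.resize(b['image'][120:280,140:270],None,fx=3,fy=3)]))
s=r.get_state();print(s['tcp_pos'],s['eef_rot'],s['contact_force'],s['gripper_width'])
```

```text
[0.55560783 0.2235395  0.0498545 ] [-1.79938961e+02  1.32371417e-02 -6.82276711e+01] [-0.02748435  0.90839628 -0.01610239] 0.00032590082965259853
```

View pics/st6.png

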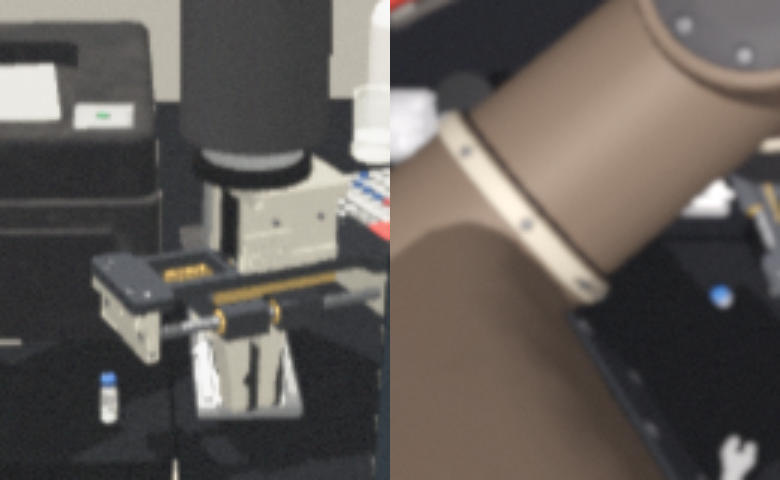

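Call:
send_rows(
  steps=[
    {"dp":[-7.4,-3,0],"roll":0,"jaw":0},
    {"dp":[-14.8,-6,0],"roll":0,"jaw":0},
    {"dp":[-20.4,-8.2,0],"roll":0,"jaw":0},
    {"dp":[-26,-10.4,0],"roll":0,"jaw":0},
    {"dp":[-31.6,-12.6,0],"roll":0,"jaw":0},
  ],
)

```text
time_s: 11.45
tcp_pos: [0.5553, 0.2578, 0.0491]
eef_rot: [-180.0, -0.0, -68.2]
contact_force: [1.6, -2.7, 2.1]
gripper_width: 0.0004
gripper_force: 1.4
```

Call:
send_rows(
  steps=[
    {"dp":[-5.6,-2.2,0],"roll":0,"jaw":0},
    {"dp":[-11.1,-4.5,0],"roll":0,"jaw":0},
    {"dp":[-16.7,-6.7,0],"roll":0,"jaw":0},
    {"dp":[-22.3,-8.9,0],"roll":0,"jaw":0},
    {"dp":[-27.8,-11.1,0],"roll":0,"jaw":0},
  ],
)

```text
time_s: 12.08
tcp_pos: [0.5552, 0.2878, 0.049]
eef_rot: [180.0, -0.0, -68.2]
contact_force: [0.9, -2.5, 2.4]
gripper_width: 0.0004
gripper_force: 1.5
```

Call:
send_rows(
  steps=[
    {"dp":[-5.6,-2.2,0],"roll":0,"jaw":0},
    {"dp":[-11.1,-4.5,0],"roll":0,"jaw":0},
    {"dp":[-16.7,-6.7,0],"roll":0,"jaw":0},
    {"dp":[-22.3,-8.9,0],"roll":0,"jaw":0},
    {"dp":[-26,-10.4,0],"roll":0,"jaw":0},
  ],
)

```text
time_s: 12.7
tcp_pos: [0.5552, 0.3159, 0.049]
eef_rot: [180.0, 0.0, -68.2]
contact_force: [0.7, -2.9, 1.2]
gripper_width: 0.0004
gripper_force: 1.3
```

Call:
send_rows(
  steps=[
    {"dp":[-1.9,-0.7,0],"roll":0,"jaw":0},
    {"dp":[-3.7,-1.5,0],"roll":0,"jaw":0},
    {"dp":[-4.6,-1.9,0],"roll":0,"jaw":0},
    {"dp":[-4.6,-1.9,0],"roll":0,"jaw":0},
  ],
)

```text
time_s: 13.2
tcp_pos: [0.5552, 0.3205, 0.049]
eef_rot: [180.0, 0.0, -68.2]
contact_force: [0.6, -1.7, 1.0]
gripper_width: 0.0001
gripper_force: 0.8
```

Call:
send_rows(
  steps=[
    {"dp":[-0.9,-0.4,0],"roll":0,"jaw":0},
    {"dp":[-1.9,-0.7,0],"roll":0,"jaw":0},
    {"dp":[-2.8,-1.1,0],"roll":0,"jaw":0},
    {"dp":[-2.8,-1.1,0],"roll":0,"jaw":0},
  ],
)

```text
time_s: 13.7
tcp_pos: [0.5552, 0.3235, 0.049]
eef_rot: [180.0, 0.0, -68.2]
contact_force: [0.1, -1.4, 0.8]
gripper_width: 0.0001
gripper_force: 0.9
```

Call:
send_rows(
  steps=[
    {"dp":[-0.9,-0.4,0],"roll":0,"jaw":0},
    {"dp":[-1.4,-0.5,0],"roll":0,"jaw":0},
    {"dp":[-1.4,-0.5,0],"roll":0,"jaw":0},
  ],
)

```text
time_s: 14.08
tcp_pos: [0.5552, 0.325, 0.0491]
eef_rot: [-180.0, 0.0, -68.2]
contact_force: [-0.0, -1.7, 1.2]
gripper_width: 0.0004
gripper_force: 1.0
```

Call:
send_rows(
  steps=[
    {"dp":[-0.7,-0.3,0],"roll":0,"jaw":0},
    {"dp":[-1.4,-0.5,0],"roll":0,"jaw":0},
    {"dp":[-1.4,-0.5,0],"roll":0,"jaw":0},
  ],
)

```text
time_s: 14.45
tcp_pos: [0.5552, 0.3259, 0.0491]
eef_rot: [180.0, -0.0, -68.2]
contact_force: [1.3, -4.6, 2.6]
gripper_width: 0.0
gripper_force: 2.5
```

Call:
send_rows(
  steps=[
    {"dp":[-0.7,-0.3,0],"roll":0,"jaw":0},
    {"dp":[-1.4,-0.5,0],"roll":0,"jaw":0},
    {"dp":[-1.4,-0.5,0],"roll":0,"jaw":0},
  ],
)

```text
time_s: 14.82
tcp_pos: [0.5551, 0.3261, 0.049]
eef_rot: [179.9, -0.1, -68.3]
contact_force: [2.0, -8.5, 3.9]
gripper_width: 0.0002
gripper_force: 4.8
```

Call:
send_rows(
  steps=[
    {"dp":[10,4,0],"roll":0,"jaw":0},
    {"dp":[45,18,0],"roll":0,"jaw":0},
    {"dp":[70,28,-30],"roll":0,"jaw":0},
    {"dp":[80,32,-90],"roll":0,"jaw":0},
    {"dp":[80,32,-150],"roll":0,"jaw":0},
  ],
)

```text
time_s: 15.45
tcp_pos: [0.5547, 0.241, 0.2006]
eef_rot: [180.0, 0.0, -68.3]
contact_force: [1.7, 1.8, -0.1]
gripper_width: 0.0005
gripper_force: 0.0
```

Call:
send_rows(
  steps=[
    {"dp":[30,12,-50],"roll":0,"jaw":0},
    {"dp":[80,32,-60],"roll":0,"jaw":0},
    {"dp":[80,32,-60],"roll":0,"jaw":0},
  ],
)

```text
time_s: 15.82
tcp_pos: [0.5552, 0.1536, 0.2611]
eef_rot: [-179.8, 0.1, -68.4]
contact_force: [-0.1, 1.5, -1.2]
gripper_width: 0.0005
gripper_force: 0.0
```

Run:
```python
from h import *
a=cap('side');b=cap('top')
cv2.imwrite('pics/st7.png',np.hstack([cv2.resize(a['image'][100:260,250:360],None,fx=3.5,fy=3.5),cv2.resize(b['image'][120:280,140:250],None,fx=3.5,fy=3.5)]))
s=r.get_state();print(s['tcp_pos'],s['eef_rot'],s['contact_force'],s['gripper_width'])
for z in (.202,.208,.214): print(z,proj(a,(.561,.409,z)),proj(b,(.561,.409,z)))
```

```text
[0.55497222 0.15541666 0.25929008] [-1.79926834e+02  5.93595686e-02 -6.82881750e+01] [-0.33556999  1.66237694 -0.09328735] 0.0002844763389748691
0.202 [[308.75661702 128.805237  ]] [[166.30603034 154.83236395]]
0.208 [[308.81655382 126.17414365]] [[165.42629604 154.0726298 ]]
0.214 [[308.87675578 123.53141048]] [[164.533124   153.30129089]]
```

View pics/st7.png

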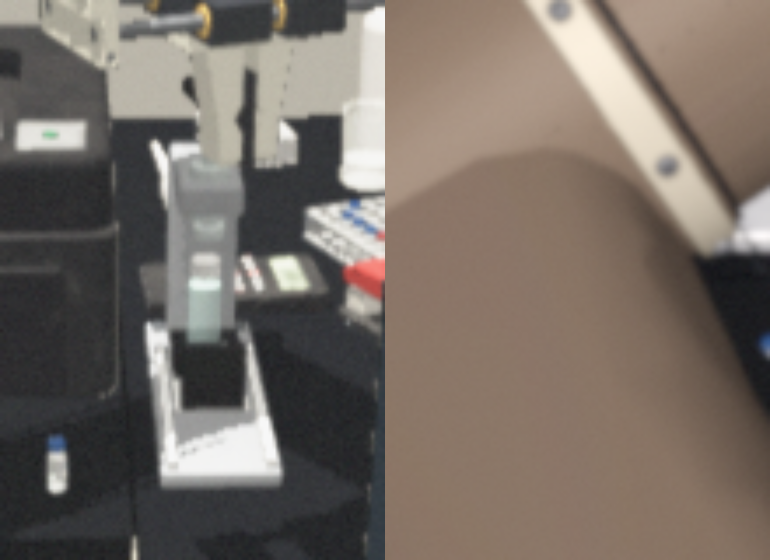

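Call:
send_rows(
  steps=[
    {"dp":[-45,-19,0],"roll":0,"jaw":0},
    {"dp":[-95,-41,0],"roll":0,"jaw":0},
    {"dp":[-145,-62,0],"roll":0,"jaw":0},
    {"dp":[-195,-83,0],"roll":0,"jaw":0},
    {"dp":[-234,-100,0],"roll":0,"jaw":0},
  ],
)

```text
time_s: 16.55
tcp_pos: [0.5601, 0.4134, 0.2575]
eef_rot: [179.9, -0.0, -68.1]
contact_force: [0.8, -0.5, -0.2]
gripper_width: 0.0005
gripper_force: 0.0
```

Call:
send_rows(
  steps=[
    {"dp":[0,0,10],"roll":0,"jaw":0},
    {"dp":[0,0,18],"roll":0,"jaw":0},
    {"dp":[0,0,22],"roll":0,"jaw":0},
    {"dp":[0,0,22],"roll":0,"jaw":0},
  ],
)

```text
time_s: 17.05
tcp_pos: [0.5612, 0.4091, 0.237]
eef_rot: [180.0, -0.0, -68.3]
contact_force: [0.6, -0.4, 0.4]
gripper_width: 0.0006
gripper_force: 0.0
```

Run:
```python
from h import *
a=cap('side')
cv2.imwrite('pics/s8.png',cv2.resize(a['image'][80:220,250:360],None,fx=4,fy=4))
s=r.get_state();print(s['tcp_pos'],s['eef_rot'],s['contact_force'],s['gripper_width'])
```

```text
[0.56135572 0.40929985 0.23747828] [-1.79973956e+02  7.39405495e-03 -6.82721118e+01] [0.00556238 0.68627052 0.88456489] 0.00044777169649222497
```

View pics/s8.png

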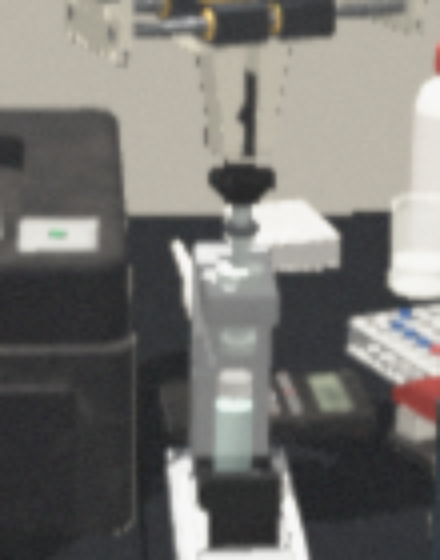

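The side view shows the fingers on the knob's axis, a few mm above its top. The vial stands in the nest under the head. I descend gently.

Call:
send_rows(
  steps=[
    {"dp":[0,0,2],"roll":0,"jaw":0},
    {"dp":[0,0,4],"roll":0,"jaw":0},
    {"dp":[0,0,6],"roll":0,"jaw":0},
    {"dp":[0,0,8],"roll":0,"jaw":0},
    {"dp":[0,0,9],"roll":0,"jaw":0},
  ],
)

```text
time_s: 17.73
tcp_pos: [0.561, 0.4099, 0.2278]
eef_rot: [180.0, -0.0, -68.2]
contact_force: [-1.1, -0.6, 0.8]
gripper_width: 0.0005
gripper_force: 0.0
```

Call:
send_rows(
  steps=[
    {"dp":[0,0,1],"roll":0,"jaw":0},
    {"dp":[0,0,2],"roll":0,"jaw":0},
    {"dp":[0,0,3],"roll":0,"jaw":0},
    {"dp":[0,0,4],"roll":0,"jaw":0},
    {"dp":[0,0,5],"roll":0,"jaw":0},
  ],
)

```text
time_s: 18.35
tcp_pos: [0.5611, 0.41, 0.2232]
eef_rot: [-180.0, 0.0, -68.2]
contact_force: [-2.4, -0.8, 5.0]
gripper_width: 0.0004
gripper_force: 2.5
```

Call:
send_rows(
  steps=[
    {"dp":[0,0,2.5],"roll":0,"jaw":0},
    {"dp":[0,0,5],"roll":0,"jaw":0},
    {"dp":[0,0,7.5],"roll":0,"jaw":0},
    {"dp":[0,0,10],"roll":0,"jaw":0},
    {"dp":[0,0,12],"roll":0,"jaw":0},
  ],
)

```text
time_s: 18.98
tcp_pos: [0.5612, 0.41, 0.2117]
eef_rot: [-180.0, 0.0, -68.2]
contact_force: [-4.3, -2.0, 10.5]
gripper_width: 0.0004
gripper_force: 5.4
```

Call:
send_rows(
  steps=[
    {"dp":[0,0,1],"roll":0,"jaw":0},
    {"dp":[0,0,2],"roll":0,"jaw":0},
    {"dp":[0,0,3],"roll":0,"jaw":0},
  ],
)

```text
time_s: 19.35
tcp_pos: [0.5612, 0.41, 0.2094]
eef_rot: [-179.9, 0.0, -68.2]
contact_force: [-4.4, -1.5, 11.1]
gripper_width: 0.0006
gripper_force: 5.6
```

Call:
send_rows(
  steps=[
    {"dp":[0,0,1],"roll":0,"jaw":0},
    {"dp":[0,0,2],"roll":0,"jaw":0},
    {"dp":[0,0,2],"roll":0,"jaw":0},
  ],
)

```text
time_s: 19.73
tcp_pos: [0.5612, 0.41, 0.2076]
eef_rot: [-179.9, 0.0, -68.2]
contact_force: [-4.5, -1.3, 11.2]
gripper_width: 0.0007
gripper_force: 5.9
```

Call:
send_rows(
  steps=[
    {"dp":[0,0,1],"roll":0,"jaw":0},
    {"dp":[0,0,1],"roll":0,"jaw":0},
  ],
)

```text
time_s: 19.98
tcp_pos: [0.5613, 0.4101, 0.2076]
eef_rot: [-179.9, 0.0, -68.2]
contact_force: [-6.9, -3.0, 17.5]
gripper_width: 0.0006
gripper_force: 8.1
```

Call:
send_rows(
  steps=[
    {"dp":[0,0,0],"roll":0,"jaw":0},
    {"dp":[0,0,0],"roll":0,"jaw":0},
    {"dp":[0,0,0],"roll":0,"jaw":0},
    {"dp":[0,0,0],"roll":0,"jaw":0},
    {"dp":[0,0,0],"roll":0,"jaw":0},
  ],
)

```text
time_s: 20.6
tcp_pos: [0.5613, 0.4101, 0.2076]
eef_rot: [-179.9, 0.0, -68.2]
contact_force: [-6.4, -1.6, 16.6]
gripper_width: 0.0004
gripper_force: 8.1
```

Call:
send_rows(
  steps=[
    {"dp":[0,0,0],"roll":0,"jaw":0},
    {"dp":[0,0,0],"roll":0,"jaw":0},
    {"dp":[0,0,0],"roll":0,"jaw":0},
    {"dp":[0,0,0],"roll":0,"jaw":0},
  ],
)

```text
time_s: 21.1
tcp_pos: [0.5613, 0.4101, 0.2075]
eef_rot: [-179.9, 0.0, -68.2]
contact_force: [-6.6, -3.0, 16.8]
gripper_width: 0.0004
gripper_force: 8.1
```

Call:
send_rows(
  steps=[
    {"dp":[0,0,-4],"roll":0,"jaw":0},
    {"dp":[0,0,-10],"roll":0,"jaw":0},
    {"dp":[0,0,-18],"roll":0,"jaw":0},
    {"dp":[0,0,-28],"roll":0,"jaw":0},
    {"dp":[0,0,-50],"roll":0,"jaw":0},
  ],
)

```text
time_s: 21.72
tcp_pos: [0.5606, 0.4096, 0.2542]
eef_rot: [179.9, -0.1, -68.2]
contact_force: [0.6, -0.0, 0.7]
gripper_width: 0.0006
gripper_force: 0.0
```

Call:
send_rows(
  steps=[
    {"dp":[50,20,0],"roll":0,"jaw":0},
    {"dp":[105,42,0],"roll":0,"jaw":0},
    {"dp":[160,64,0],"roll":0,"jaw":0},
    {"dp":[200,80,0],"roll":0,"jaw":0},
    {"dp":[200,80,0],"roll":0,"jaw":0},
  ],
)

```text
time_s: 22.35
tcp_pos: [0.5608, 0.1919, 0.2557]
eef_rot: [-180.0, 0.0, -68.4]
contact_force: [0.4, -0.9, -0.2]
gripper_width: 0.0005
gripper_force: 0.0
```

Run:
```python
from h import *
a=cap('side')
cv2.imwrite('pics/s9.png',cv2.resize(a['image'][100:350,190:360],None,fx=2.4,fy=2.4))
s=r.get_state();print(s['time_s'],s['tcp_pos'],s['contact_force'])
```

```text
22.4 [0.5611028  0.19327729 0.25552909] [ 0.73013221 -0.18383499 -0.85200459]
```

View pics/s9.png

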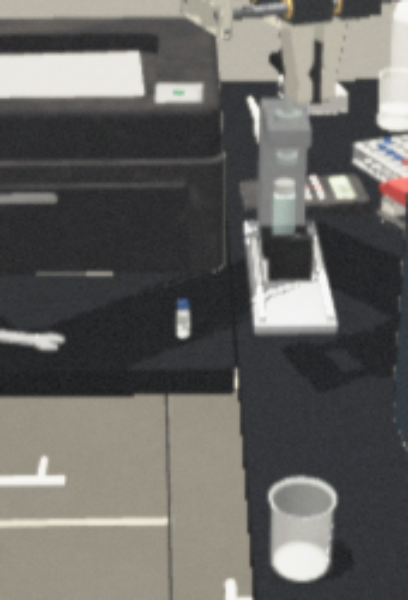

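The side view shows the shuttle home, the vial upright with its cap lower, and the small vial and beaker where they were.

```bash
python3 -c "
from plant import r
print(r.close_job())"
```

```text
the job is handed in; nothing more can be done
None
```

I handed the job in at about 22 s: the vial stands upright in the nest, the nest is fully home, and the knob was held on its stop at about 17 N (18–19 N in total) for just over a second, then released. The fingers hid the knob in the last picture, so I did not see the ram fully up. The beaker and small vial were not touched.

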